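# Lay the mould halves open

## Robot

A 7-joint arm with a two-finger parallel gripper is mounted at the origin on a cart in front of the work surface, level with it; the furniture and walls round the work are solid. World frame = base frame: x ahead of the robot, y to its left, z up, the work surface at z = 0. Lengths are in m, angles in rad, forces in N, time in s.
With the tool pointing down it reaches from about 0.425 to 0.875 m from the base axis. Payload 4.7 kg.
Tool frame: the origin (TCP) lies midway between the tips of the shut fingers; the grasp point (between the pads) lies 19 mm behind it; z points along the fingers, y is the line along which they close (so a half turn about z gives the same grasp; the last joint's range is limited). The gripper opens to 87 mm and grips with 3 to 60 N. Pads are 19 mm wide; open, the fingers measure 117 mm over their backs; the gripper's body (75 mm by 190 mm) begins 51 mm behind the grasp point.
Start: joints at [-1.336, 0.321, -0.07, 1.45, 0.023, 1.371, -0.057], TCP at [0.142, 0.634, 0.183] pointing down, gripper open.
Joint ranges: [-2.86, 2.86], [-0.3, 2.09], [-1.38, 1.24], [0.06, 2.45], [-1.56, 4.7], [0.09, 2.05], [-2.69, 2.69]. Speed limits (rad/s): [2.57, 2.57, 3.14, 3.14, 3.14, 3.14, 3.14].

## Interface

Orientations are given as a rotation vector (axis times angle).
In Python, from bench import ctrl, cams gives the robot as it stands (ctrl), with the cameras (cams).
- The arm moves only by the tool shift_gripper, called after "Request:" as name(argument=value, ...), one argument or row to a line, values as JSON. Schema: {"type":"object","properties":{"ticks":{"type":"array","items":{"type":"number"},"minItems":5,"maxItems":100},"clamp_n":{"type":"number"},"only":{"type":"string"},"quiet":{"type":"boolean"},"lines":{"type":"string"}},"required":["ticks"],"additionalProperties":false}. ticks is one flat list of numbers that holds 1 to 20 rows one after another, with no inner brackets; each row has 5 numbers: dx, dy, dz in m, then a turn about the tool's z in rad, then the opening from 0.0 (shut) to 1.0 (fully open); each row is the pose to reach, as a shift and turn from the pose commanded when the call began, along the tool's axes at that moment; what a row does not reach only later rows make up. A row lasts 1/10 s, in which the tool goes at most 0.05 m and 0.15 rad, less where a joint would pass 70% of its speed; a pose out of reach is approached as far as the arm can. The fingers move at their own pace and stop on an object; clamp_n is the grip in N (left out, the last holds). Time passes only in rows, so rows that do not move let the fingers close. The tool returns the time, the measured TCP pose, the force, the opening and the grip force at its end. only (a regular expression) keeps the lines of the reply that match it, lines (a string "A,B") keeps lines A to B, and quiet returns only ok. Input that does not fit is refused with a message, and nothing moves.
- ctrl.get_state(): the state, without advancing time (a new reading comes with each control period).
- cams.get_image(name): name is "side" or "top"; returns the picture (420x560x3 uint8, red, green, blue); there is no depth.
- cams.camera_model(name): a dict with "vertical_fov" (degrees; the focal length in pixels is half the picture's height over the tangent of half this angle, whatever the lens; pixels are square), "cx", "cy" (the principal point, pixels), "rvec" (rotation vector, rad) and "tvec" (3), from world to camera coordinates, as OpenCV has them. Camera axes: x right, y down, z forward; pixel columns grow to the right and rows downward; lengths in m; the calibration is good to about 2 mm. A picture is of the moment at which its call begins. camera_model takes no time and is no camera call.
- ctrl.close_job(): hands the job in; it is judged then, once.
The state is a dict: "time": time; "joint_positions": joint angles; "qd": joint speeds; "joint_torque": joint torques, N m; "position": TCP position; "tool_rot": TCP orientation; "ft_force": force on the tool from outside, world axes, zero at the start; "torque": the same for the moment, N m; "grip_width": opening from 0.0 (shut) to 1.0 (fully open); "grip_force": force on a finger pad.
Only numpy, scipy, OpenCV 4.12 (cv2) and the standard library are available. Lean on these libraries where they do the work, as an engineer would, in place of code of your own. Each camera call takes 0.05 s, during which the arm holds its last target. There are 200 camera calls.

## Task

The two halves of a plaster mould stand on edge on the table, beside a plain plaster blank of the same size. Tip each half over with a gentle fingertip push, so that it lies flat on its back where it stood with the hollow inner face up, ready for coating. Do not grip, lift or shove anything along; leave the plain blank standing and everything else as it is.

Things in the scene. Friction and masses are not known exactly. Their poses are not given: they have to be found in the camera images.
- key_half: Plaster slab 30 mm thick (x), 110 wide (y), 85 tall (z), 0.28 kg, free-standing. Origin: foot centre; z up while standing. Hollow inner face: -x side (x = -15 mm): pocket 54 wide, 49 tall, 14 deep, and a pour channel 40 wide, 14 deep to the middle of the top edge (a notch from above). +x side: flat back. Inner face has four domes 4 mm proud at y = +-41, heights 18 and 50.
- socket_half: Plaster slab 30 mm thick (x), 110 wide (y), 85 tall (z), 0.28 kg, free-standing. Origin: foot centre; z up while standing. Hollow inner face: -x side (x = -15 mm): pocket 54 wide, 49 tall, 14 deep, and a pour channel 40 wide, 14 deep to the middle of the top edge (a notch from above). +x side: flat back. Inner face has four 14 mm sockets, 5 deep, at y = +-41, heights 18, 50.
- key_half_mid (a point): Middle of the key half's block: 42.5 mm above its foot; 15 mm above the table when it lies flat. A push of about 1 N, 60 to 85 mm above the table, square to the face and best on both sides of the channel, tips it without sliding; past 19 degrees it falls by itself. Pushed on the inner face towards +x it lands on its back: body x then points straight down.
- socket_half_mid (a point): The same point of the socket half, which tips in the same way.
- blank_slab: Plain plaster slab of the same outer size (30 x 110 x 85 mm) standing on its foot in the same row, both faces flat, no pocket, no channel notch, no keys; to be left standing. Origin: centre of its foot; x is its thickness, y its width.
- blank_slab_mid (a point): Middle of the blank, 42.5 mm above its foot.
- brown_pot: Bystander: round brown pot with black cap, 42 mm diameter, 56 mm tall; origin at the centre of its underside. Loose.
- test_cube: Bystander: 45 mm plaster cube; origin at the centre of its underside. Loose.
- white_cup: Bystander: translucent white cup, 95 mm wide, 88 mm tall; origin at the centre of its underside. Loose.
- set_weight: Bystander: grey steel block 34 x 50 x 34 mm; origin at the centre of its underside. Loose.
- test_tile: Bystander: flat plaster tile 55 x 55 x 14 mm lying on the table; origin at the centre of its underside. Loose.
- blue_pot: Bystander: round blue pot with grey cap, 42 mm diameter, 56 mm tall; origin at the centre of its underside. Loose.

How it is judged:
At the end, for the whole second after the job is handed in: Both halves lie at rest flat on their backs on the table (0.1 rad, middle 11 to 20 mm up), inner face up, foot centre within 70 mm of its start; the blank stands (0.1 rad) and the six loose bystanders are upright (0.2 rad), none moved by 30 mm (angle between each of key_half, socket_half's own x axis and vertical above 3.04 rad and height (world z) of key_half_mid between 0.011 and 0.02 m and distance of each of key_half, socket_half from where it was at the start of the episode below 0.07 m and linear speed of each of key_half, socket_half below 0.02 m/s and height (world z) of socket_half_mid between 0.011 and 0.02 m and angle between blank_slab's own z axis and vertical below 0.1 rad and distance of each of blank_slab, brown_pot, test_cube, white_cup, set_weight, test_tile, blue_pot from where it was at the start of the episode below 0.03 m and angle between each of brown_pot, test_cube, white_cup, set_weight, test_tile, blue_pot's own z axis and vertical below 0.2 rad); the robot touches nothing.
It fails at once if a mould half or the blank is lifted off the table (its middle rises above 60 mm; tipping over an edge raises it to at most 46 mm) (height (world z) of any of key_half_mid, socket_half_mid, blank_slab_mid above 0.06 m).
It fails at once if a mould half is squeezed or shoved hard (finger force over 15 N) (contact force between the fingers and key_half above 15 N or contact force between the fingers and socket_half above 15 N).
It fails at once if a mould half is carried or shoved away (its foot moves over 90 mm) (distance of any of key_half, socket_half from where it was at the start of the episode above 0.09 m).
It fails at once if the plain blank is tipped or displaced by over 30 mm (angle between blank_slab's own z axis and vertical above 0.3 rad or distance of blank_slab from where it was at the start of the episode above 0.03 m).
It fails at once if another loose thing is displaced by over 30 mm or knocked over (distance of any of brown_pot, test_cube, white_cup, set_weight, test_tile, blue_pot from where it was at the start of the episode above 0.03 m or angle between any of brown_pot, test_cube, white_cup, set_weight, test_tile, blue_pot's own z axis and vertical above 0.5 rad).
It also fails if it takes over 45 s, if anything falls off the work surface, if the arm or the gripper's body presses on something with over 40 N, if the wrist force passes 120 N, or if a joint passes its speed limit or range.

## Working session

There is one attempt and no reset: what is moved stays moved. The work goes in short steps, Python scripts to look and compute and a tool call to move; the robot and the scene stay as the last step left them, time stands still between calls to the robot, and variables do not carry over. Pictures are saved under pics/ and viewed, at most 10 in all, crops included, and the job is handed in when it is done.

```bash
mkdir -p pics; ls; python3 - <<'E'
from bench import ctrl, cams
import cv2
for n in("side","top"):
    cv2.imwrite(f"pics/{n}0.png",cams.get_image(n)[:,:,::-1]); print(n,cams.camera_model(n))
s=ctrl.get_state(); print(s)
E
```

```text
bench.py
pics
side {'vertical_fov': 51.557985547170375, 'cx': 283.44225923641574, 'cy': 206.61811888191548, 'rvec': array([ 1.9087413 , -0.59982463,  0.38482587]), 'tvec': array([-0.52717578,  0.14897266,  1.04295583])}
top {'vertical_fov': 49.078518960816844, 'cx': 281.7542563955921, 'cy': 211.11902717830966, 'rvec': array([ 2.10000762, -2.16730099,  0.1423897 ]), 'tvec': array([-0.06507721,  0.60598663,  1.30421145])}
{'time': 0.1, 'joint_positions': array([-1.33587677,  0.32171605, -0.07013295,  1.45152047,  0.02263956,
        1.37080498, -0.05688182]), 'qd': array([ 3.10522301e-04, -2.20135150e-03,  9.17426133e-04, -1.41035196e-03,
        1.58541593e-03,  5.54735214e-05,  3.15969275e-04]), 'joint_torque': array([-3.00818647e-04, -4.92571557e+01, -4.05822918e-01, -3.13401175e+01,
       -6.42856560e-02,  3.95110063e-02,  7.17321609e-05]), 'position': array([0.14228522, 0.63367442, 0.18190898]), 'tool_rot': array([-3.45996194e-01, -3.12241264e+00,  2.60717776e-03]), 'ft_force': array([0.65498223, 0.00426874, 0.07805977]), 'torque': array([0.00988126, 0.00788332, 0.00940333]), 'grip_force': 0.0, 'grip_width': 1.0000523464235265}
```

View pics/top0.png

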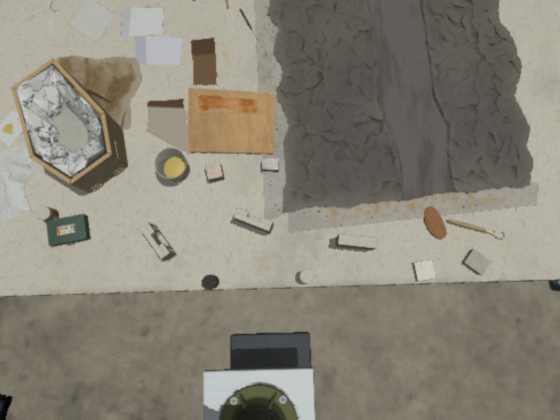

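View pics/side0.png

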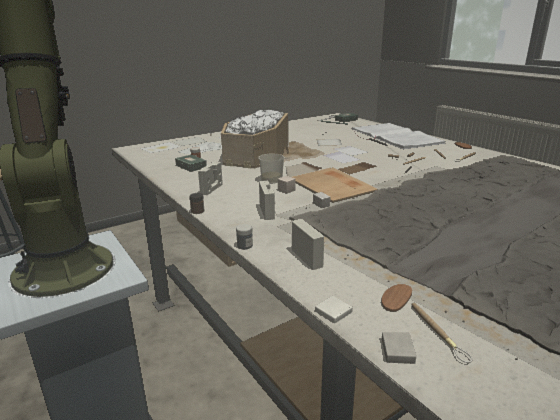

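```bash
cat > h.py <<'E'
from bench import ctrl, cams
import cv2, numpy as np
def cam(n):
    m=cams.camera_model(n); f=210/np.tan(np.radians(m["vertical_fov"])/2)
    return np.array([[f,0,m["cx"]],[0,f,m["cy"]],[0,0,1]]),np.array(m["rvec"]),np.array(m["tvec"])
def proj(n,P):
    K,r,t=cam(n); return cv2.projectPoints(np.atleast_2d(np.float64(P)),r,t,K,None)[0][:,0]
def ray(n,uv,z):
    K,r,t=cam(n); R=cv2.Rodrigues(r)[0]; c=-R.T@t
    o=[]
    for u,v in np.atleast_2d(uv):
        d=R.T@np.linalg.solve(K,[u,v,1]); o.append(c+d*(z-c[2])/d[2])
    return np.array(o)
def tri(uvt,uvs):
    A=[]
    M=[]
    for n in("top","side"):
        K,r,t=cam(n); M.append(K@np.c_[cv2.Rodrigues(r)[0],t])
    X=cv2.triangulatePoints(M[0],M[1],np.float64(np.atleast_2d(uvt)).T,np.float64(np.atleast_2d(uvs)).T); return (X[:3]/X[3]).T
E
python3 - <<'E'
from h import *
np.set_printoptions(precision=3,suppress=True)
P=[[.142,.634,.183],[0,0,0],[.5,0,0],[.5,.3,0]]
for n in("top","side"):
    print(n,proj(n,P)); K,r,t=cam(n);print(-cv2.Rodrigues(r)[0].T@t)
print(cv2.Rodrigues(np.array([-3.45996194e-01, -3.12241264e+00,  2.60717776e-03]))[0])
t=cv2.imread("pics/top0.png");s=cv2.imread("pics/side0.png")
a=cv2.resize(t[195:295,130:400],None,fx=2.95,fy=2.95,interpolation=cv2.INTER_CUBIC)
b=cv2.resize(s[150:280,185:345],None,fx=4,fy=4,interpolation=cv2.INTER_CUBIC)
print(a.shape,b.shape)
cv2.imwrite("pics/ta.png",a);cv2.imwrite("pics/sb.png",b)
E
```

```text
top [[  0.325 393.838]
 [258.803 424.838]
 [255.073 248.445]
 [155.584 251.579]]
[ 0.399 -0.106  1.379]
side [[ 63.065 133.173]
 [ 63.66  268.725]
 [244.767 217.757]
 [202.012 188.453]]
[-0.074 -1.04   0.549]
[[-0.976  0.219 -0.   ]
 [ 0.219  0.976 -0.002]
 [-0.    -0.002 -1.   ]]
(295, 796, 3) (520, 640, 3)
```

View pics/ta.png

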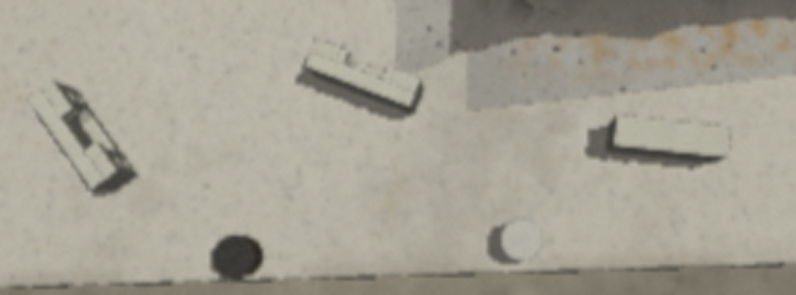

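View pics/sb.png

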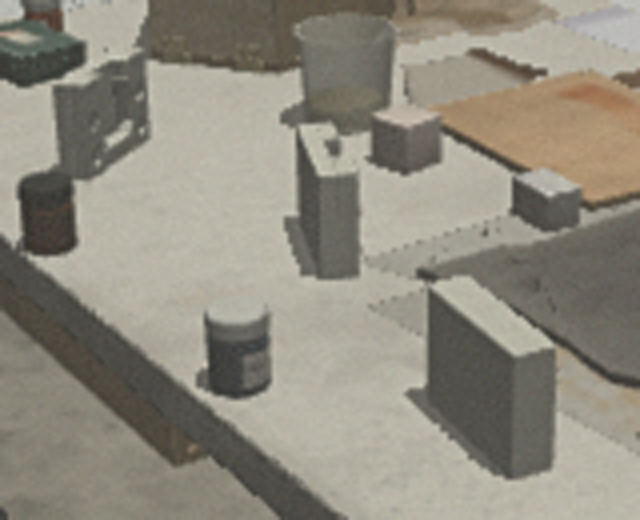

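```bash
python3 - <<'E'
from h import *
t=cv2.imread("pics/top0.png");s=cv2.imread("pics/side0.png")
def c(i,u,v,w=48,h=36): return cv2.resize(i[v:v+h,u:u+w],(400,300),interpolation=cv2.INTER_CUBIC)
a=np.vstack([np.hstack([c(t,134,216),c(t,228,203)]),np.hstack([c(s,190,160),c(s,245,176)])])
a=cv2.convertScaleAbs(a,alpha=1.6,beta=-90)
cv2.imwrite("pics/comp.png",a)
E
```

```text
(no output)
```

View pics/comp.png

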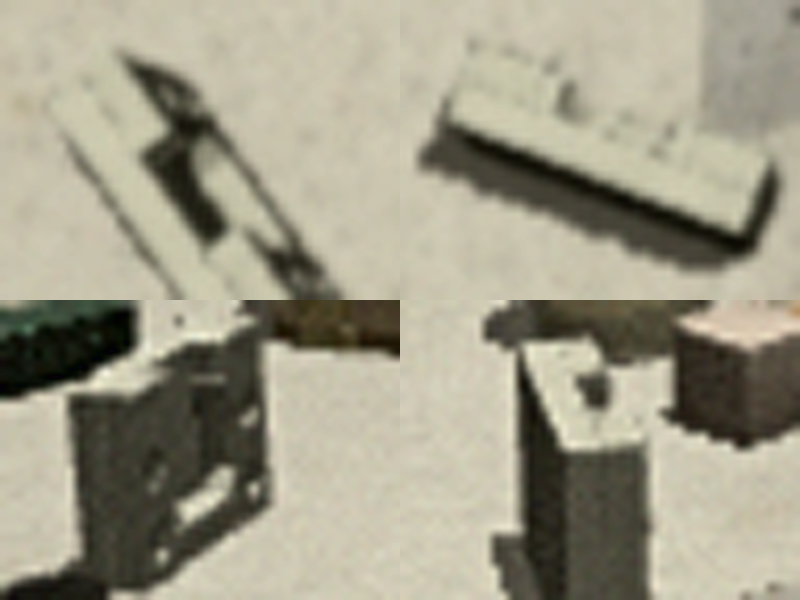

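```bash
python3 - <<'E'
from h import *
np.set_printoptions(precision=3,suppress=True)
print("tri mid",tri([[233.4,217.6],[269,231.6],[272.6,221.6]],[[259.2,181],[265,194],[274.6,192.8]]))
print("tri left",tri([[162.9,260.1],[148.6,222.2]],[[198.4,171.4],[221.4,162.4]]))
for nm,uv in(("mid",[[233.4,217.6],[269,231.6],[272.6,221.6],[236.4,207.8]]),("left",[[140.2,228.4],[162.9,260.1],[171.4,252.5],[148.6,222.2]])):
    P=ray("top",uv,.085)[:,:2]; print(nm,P)
    w=(P[1]-P[0]+P[2]-P[3]); w/=np.hypot(*w); c=P.mean(0)
    n=np.array([-w[1],w[0]]); n*=np.sign(n@(P[3]-P[0]))
    print("c",c,"w",w,"inner normal",n,"size",np.hypot(*(P[1]-P[0])),np.hypot(*(P[2]-P[3])),np.hypot(*(P[3]-P[0])),np.hypot(*(P[2]-P[1])))
    B=[[*(c+a*w*.055+b*n*.015),z] for z in(.085,0) for a,b in((-1,-1),(1,-1),(1,1),(-1,1))]
    print(proj("side",B)); print(proj("top",B))
    for k in("side","top"):
        im=cv2.imread(f"pics/{k}0.png"if nm=="mid" else f"pics/o_{k}.png")
        for z in(0,4): cv2.polylines(im,[np.int32(proj(k,B)[z:z+4]*16)],True,(0,0,255),1,cv2.LINE_AA,4)
        cv2.imwrite(f"pics/o_{k}.png",im)
s=cv2.imread("pics/o_side.png")[150:230,180:290];t=cv2.imread("pics/o_top.png")[195:275,125:285]
cv2.imwrite("pics/o.png",np.vstack([cv2.resize(s,(412,300)),cv2.resize(t,(600,300))[:, :412]]) if 0 else np.vstack([cv2.resize(np.hstack([s,s[:,:50]*0]),(600,300),interpolation=2),cv2.resize(t,(600,300),interpolation=2)]))
E
```

```text
tri mid [[ 0.585  0.053  0.083]
 [ 0.542 -0.048  0.082]
 [ 0.569 -0.058  0.083]]
tri left [[0.471 0.254 0.082]
 [0.579 0.297 0.082]]
mid [[ 0.583  0.053]
 [ 0.54  -0.047]
 [ 0.568 -0.058]
 [ 0.611  0.044]]
c [ 0.576 -0.002] w [-0.392 -0.92 ] inner normal [ 0.92  -0.392] size 0.1092857781392706 0.11102024250593548 0.029375655978700704 0.030230403816814445
[[258.154 180.387]
 [263.802 193.144]
 [274.028 192.317]
 [267.658 179.67 ]
 [258.94  205.461]
 [264.5   219.808]
 [274.456 218.89 ]
 [268.21  204.664]]
[[232.936 217.561]
 [268.829 231.493]
 [272.72  221.687]
 [236.912 207.858]
 [236.465 221.406]
 [270.203 234.516]
 [273.855 225.294]
 [240.192 212.275]]
left [[0.561 0.32 ]
 [0.469 0.254]
 [0.49  0.23 ]
 [0.578 0.296]]
c [0.525 0.275] w [-0.807 -0.59 ] inner normal [ 0.59  -0.807] size 0.11310216266392734 0.1102613344015577 0.029283714348731685 0.03157693059003865
[[213.32  160.899]
 [197.832 170.388]
 [205.859 171.296]
 [220.941 161.695]
 [214.976 183.4  ]
 [199.948 194.118]
 [207.804 195.153]
 [222.442 184.309]]
[[140.296 228.749]
 [162.678 259.345]
 [171.278 252.782]
 [148.841 222.312]
 [149.406 231.917]
 [170.52  260.684]
 [178.585 254.518]
 [157.422 225.863]]
```

View pics/o.png

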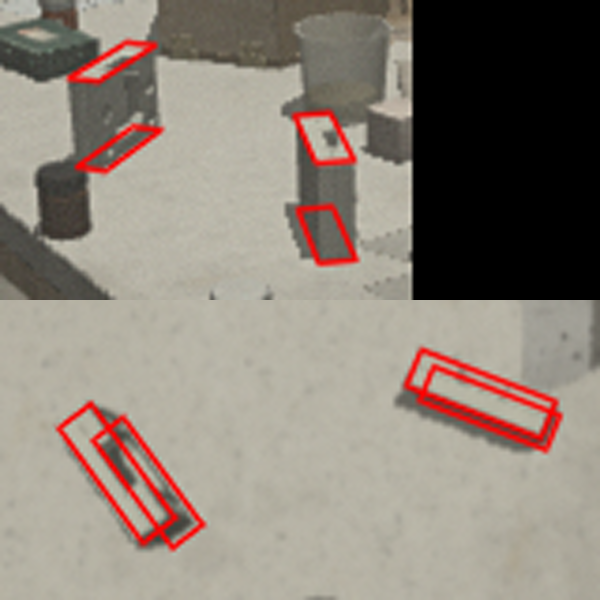

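Request:
shift_gripper(
  ticks=[-0.12,-0.075,0,0.18,0.6,-0.25,-0.15,0,0.36,0.6,-0.37,-0.225,0,0.54,0.6,-0.493,-0.302,0,0.719,0.6,-0.493,-0.302,0,0.719,0.6,-0.493,-0.302,0,0.719,0.6,-0.493,-0.302,0,0.719,0.6,-0.493,-0.302,0,0.719,0.6,-0.493,-0.302,0,0.719,0.6,-0.493,-0.302,0,0.719,0.6,-0.493,-0.302,0,0.719,0.6,-0.493,-0.302,0,0.719,0.6,-0.493,-0.302,0,0.719,0.6,-0.493,-0.302,0,0.719,0.6,-0.493,-0.302,0,0.719,0.6,-0.493,-0.302,0,0.719,0.6,-0.493,-0.302,0,0.719,0.6,-0.493,-0.302,0,0.719,0.6],
  clamp_n=3,
)

```text
time: 1.9
position: [0.5568, 0.2324, 0.183]
tool_rot: [-1.42, -2.802, -0.001]
ft_force: [-0.1, -0.1, -0.1]
grip_width: 0.6
grip_force: 0.0
```

```bash
cat > st.py <<'E'
from h import *
s=ctrl.get_state();np.set_printoptions(precision=4,suppress=True)
R=cv2.Rodrigues(np.array(s["tool_rot"]))[0];p=np.array(s["position"])
print(s["time"],p,"x",R[:,0],"y",R[:,1],"F",s["ft_force"],s["grip_width"])
for nm,c,n in(("left",[.525,.275],[.59,-.807]),("mid",[.576,-.002],[.92,-.392])):
    c,n=np.array(c),np.array(n); w=np.array([-n[1],n[0]])
    print(nm,"gap",(p[:2]-c)@n-.0245,"lateral",(p[:2]-c)@w,"tooly.n",R[:2,1]@n,"shift to gap30 in tool axes",R.T@np.r_[c+n*.0545-p[:2],.067-p[2]],
     "turn",-((np.arctan2(w[1],w[0])-np.arctan2(R[1,1],R[0,1])+np.pi/2)%np.pi-np.pi/2))
E
python3 st.py
```

```text
1.9 [0.5568 0.2324 0.183 ] x [-0.5912  0.8066  0.0002] y [0.8066 0.5912 0.0003] F [-0.1113 -0.1278 -0.1293] 0.6004577217855928
left gap 0.02862661819727283 lateral 0.0005609609133521757 tooly.n -0.001189435250861706 shift to gap30 in tool axes [-0.0014 -0.0006  0.116 ] turn 0.0011898229300937313
mid gap -0.13404392394554163 lateral 0.20815636779265614 tooly.n 0.510303519367163 shift to gap30 in tool axes [-0.2473 -0.0953  0.1159] turn -0.535518722029221
```

Request:
shift_gripper(
  ticks=[0,0,0.04,0,0.6,0,0,0.08,0,0.6,0,0,0.115,0,0.6,0,0,0.115,0,0.6,0,0,0.115,0,0.6],
)

```text
time: 2.4
position: [0.5573, 0.2318, 0.0684]
tool_rot: [-1.422, -2.801, 0.0]
ft_force: [-0.4, -0.8, 0.9]
grip_width: 0.602
grip_force: 0.0
```

Request:
shift_gripper(
  ticks=[0.005,0,0,0,0.6,0.01,0,0,0,0.6,0.015,0,0,0,0.6,0.018,0,0,0,0.6,0.02,0,0,0,0.6,0.022,0,0,0,0.6,0.022,0,0,0,0.6],
)

```text
time: 3.1
position: [0.5441, 0.2496, 0.0679]
tool_rot: [-1.422, -2.801, -0.0]
ft_force: [-0.8, 0.5, -0.1]
grip_width: 0.6
grip_force: 0.0
```

```bash
python3 st.py; python3 - <<'E'
from h import *
t=cams.get_image("top")[:,:,::-1];s=cams.get_image("side")[:,:,::-1]
cv2.imwrite("pics/p1.png",np.vstack([cv2.resize(t[200:275,120:270],(600,300),interpolation=2),cv2.resize(s[130:205,160:310],(600,300),interpolation=2)]))
E
```

```text
3.1 [0.5441 0.2496 0.0679] x [-0.5903  0.8072  0.0002] y [ 0.8072  0.5903 -0.    ] F [-0.7712  0.5308 -0.1033] 0.6001508220600154
left gap 0.007247093241689269 lateral 0.0004399872583540775 tooly.n -7.425787559705134e-05 shift to gap30 in tool axes [-0.0227 -0.0004  0.0009] turn 7.428205843984514e-05
mid gap -0.1524858571259708 lateral 0.21898784326963805 tooly.n 0.5112626224886703 shift to gap30 in tool axes [-0.2688 -0.0949  0.0008] turn -0.5366342629008747
```

View pics/p1.png

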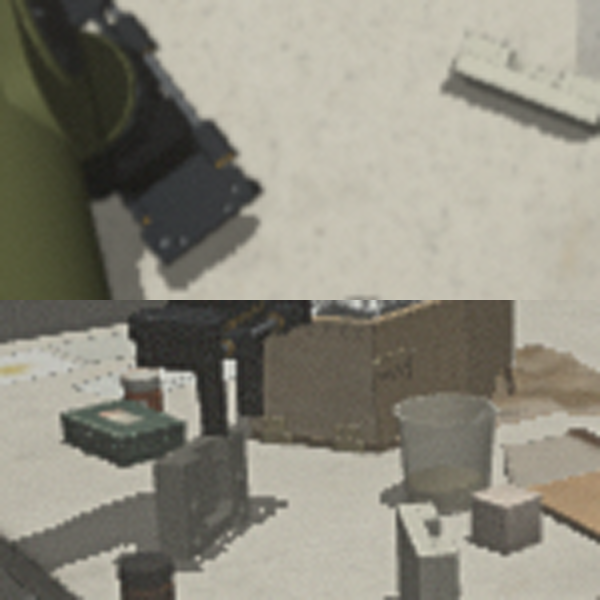

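```bash
python3 - <<'E'
from h import *
s=cams.get_image("side")[:,:,::-1].copy()
p=np.array([.5441,.2496,.0679]);y=np.array([.8072,.5903,0])
q=proj("side",[p,p+y*.034,p-y*.034]);print(q)
a=cv2.resize(s[135:205,185:250],(650,590),interpolation=2)
a=cv2.convertScaleAbs(a,alpha=1.8)
for u,v in q: cv2.circle(a,(int((u-185+.5)*10),int((v-135+.5)*590/70)),4,(0,0,255),1)
cv2.imwrite("pics/p2.png",a)
E
```

```text
[[218.55681666 171.52472054]
 [223.0167177  168.52105543]
 [213.91684304 174.64966136]]
```

View pics/p2.png

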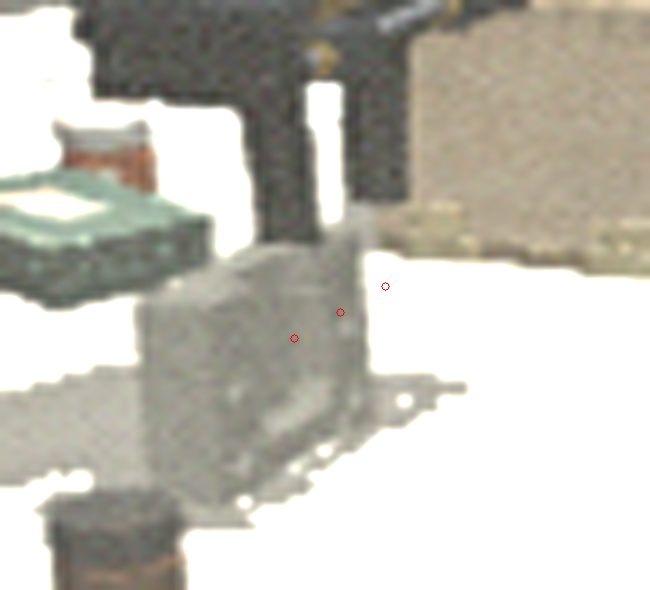

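Request:
shift_gripper(
  ticks=[-0.02,0,0,0,0.6,-0.04,0,0,0,0,-0.04,0,0,0,0,-0.04,0,0,0,0,-0.04,0,0,0,0,-0.04,0,0,0,0,-0.04,0,0,0,0],
)

```text
time: 3.95
position: [0.5674, 0.218, 0.0678]
tool_rot: [-1.42, -2.802, -0.0]
ft_force: [-0.1, 0.0, -0.5]
grip_width: 0.139
grip_force: 0.0
```

```bash
python3 st.py; python3 - <<'E'
from h import *
def shot():
    s=cams.get_image("side")[:,:,::-1].copy(); st=ctrl.get_state()
    p=np.array(st["position"]);R=cv2.Rodrigues(np.array(st["tool_rot"]))[0]
    q=proj("side",[p,p-R[:,2]*.019]); a=cv2.resize(s[130:190,180:260],(800,600),interpolation=2)
    for u,v in q: cv2.circle(a,(int((u-180+.5)*10),int((v-130+.5)*10)),4,(0,0,255),1)
    return a
cv2.imwrite("pics/p3.png",shot())
E
```

```text
3.95 [0.5674 0.218  0.0678] x [-0.5911  0.8066  0.0004] y [0.8066 0.5911 0.0001] F [-0.1177  0.0456 -0.5105] 0.13860839871295244
left gap 0.04653163818476872 lateral 0.0006245717796772125 tooly.n -0.0011123655543011555 shift to gap30 in tool axes [ 0.0166 -0.0006  0.0009] turn 0.0011127280404152895
mid gap -0.11861837609132067 lateral 0.1990527622227597 tooly.n 0.510369840436546 shift to gap30 in tool axes [-0.2294 -0.0953  0.0007] turn -0.5355958169188995
```

View pics/p3.png

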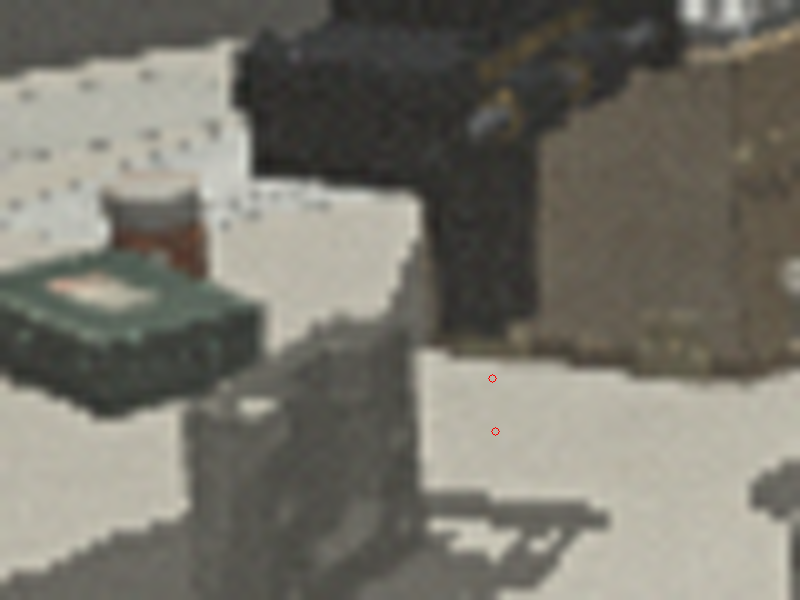

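```bash
python3 - <<'E'
from h import *
np.set_printoptions(precision=1,suppress=True)
st=ctrl.get_state();p=np.array(st["position"]);R=cv2.Rodrigues(np.array(st["tool_rot"]))[0]
t=cams.get_image("top")[:,:,::-1]; a=cv2.resize(t[200:275,130:230],(800,600),interpolation=2)
for z,c in((.07,(0,0,255)),(.10,(0,255,0))):
    B=[p+R@np.array([x,y,-z]) for x,y in((-.0375,-.095),(.0375,-.095),(.0375,.095),(-.0375,.095))]
    q=proj("top",B); cv2.polylines(a,[np.int32((q-[129.5,199.5])*8)],True,c,1); print(q)
cv2.imwrite("pics/p4.png",a)
E
```

```text
[[202.6 241.6]
 [180.4 258.7]
 [140.  204.1]
 [162.  187.6]]
[[200.5 240.6]
 [177.7 258.1]
 [136.4 202.2]
 [158.9 185.3]]
```

View pics/p4.png

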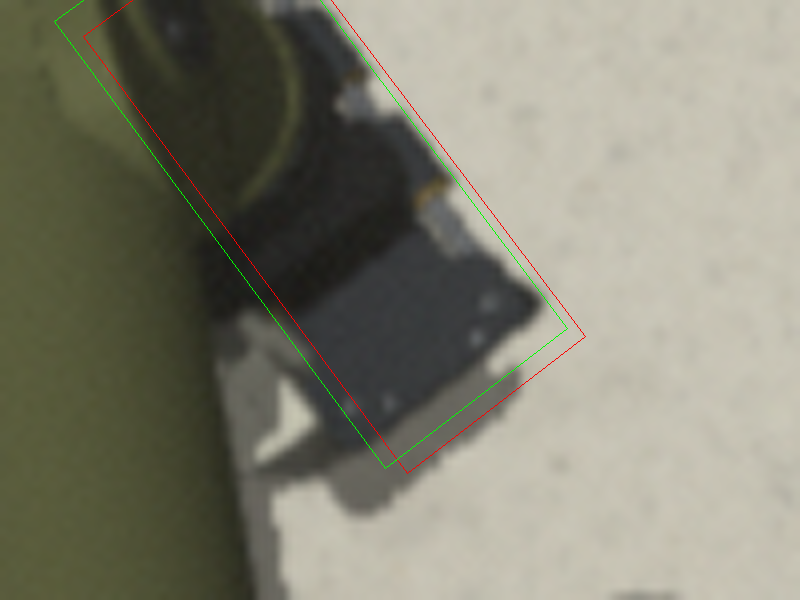

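```bash
cat > tip.py <<'E'
from h import *
s=cams.get_image("side")[:,:,::-1]; cv2.imwrite(f"pics/n{ctrl.get_state()['time']:.2f}.png",s)
g=cv2.cvtColor(s,6)
# rows of dark gripper (<50) in fingers' columns
q=proj("side",[np.array(ctrl.get_state()["position"])])[0]
for c in range(int(q[0])-9,int(q[0])+10,2):
    r=np.where(g[120:int(q[1])+25,c]<58)[0]; print(c,120+r.max() if len(r) else None,end=" | ")
print("\nTCP px",q)
o=cv2.cvtColor(cv2.imread("pics/side0.png"),6)
for nm,(u0,u1,v0,v1) in dict(left=(198,222,172,192),mid=(259,275,184,215)).items():
    print(nm,"mean now/before",g[v0:v1,u0:u1].mean(),o[v0:v1,u0:u1].mean())
E
```

Request:
shift_gripper(
  ticks=[0,0,0,0,0.6,0,0,0,0,0.6,0.015,0,0,0,0.6,0.03,0,0,0,0.6,0.034,0,0,0,0.6,0.038,0,0,0,0.6,0.042,0,0,0,0.6,0.046,0,0,0,0.6,0.05,0,0,0,0.6,0.05,0,0,0,0.6],
)

```text
time: 5.05
position: [0.5381, 0.258, 0.0679]
tool_rot: [-1.422, -2.801, -0.0]
ft_force: [0.8, -0.0, -0.5]
grip_width: 0.597
grip_force: 0.0
```

```bash
python3 tip.py
```

```text
206 147 | 208 162 | 210 162 | 212 163 | 214 139 | 216 144 | 218 157 | 220 158 | 222 157 | 224 138 | 
TCP px [215.97435687 171.24224669]
left mean now/before 93.2375 107.13125
mid mean now/before 118.83870967741936 115.82056451612904
```

Request:
shift_gripper(
  ticks=[0.004,0,0,0,0.6,0.008,0,0,0,0.6,0.012,0,0,0,0.6,0.012,0,0,0,0.6],
)

```text
time: 5.5
position: [0.5308, 0.2681, 0.0679]
tool_rot: [-1.421, -2.802, -0.0]
ft_force: [-0.4, -0.2, 0.1]
grip_width: 0.597
grip_force: 0.0
```

```bash
python3 tip.py
```

```text
203 152 | 205 162 | 207 161 | 209 162 | 211 143 | 213 145 | 215 157 | 217 157 | 219 138 | 221 137 | 
TCP px [212.75536687 170.86809361]
left mean now/before 98.91875 107.13125
mid mean now/before 118.76612903225806 115.82056451612904
```

```bash
python3 - <<'E'
from h import *
np.set_printoptions(precision=1,suppress=True)
p=np.array([.5308,.2681,0]);y=np.array([.8066,.5911,0]);x=np.array([-.5911,.8066,0])
for z in(.068,.09,.095,.1,.105,.11):
    print(z,proj("side",[p+y*s*.034-x*.0095*k+[0,0,z] for s in(-1,1) for k in (1,0)]).ravel())
E
```

```text
0.068 [210.4 174.2 207.9 173.9 219.6 168.1 217.2 167.8]
0.09 [209.9 168.  207.4 167.7 219.2 162.1 216.7 161.8]
0.095 [209.8 166.5 207.3 166.3 219.1 160.7 216.6 160.4]
0.1 [209.7 165.1 207.2 164.8 219.  159.3 216.5 159.1]
0.105 [209.6 163.7 207.1 163.4 218.9 157.9 216.4 157.7]
0.11 [209.5 162.2 206.9 162.  218.8 156.5 216.4 156.3]
```

Request:
shift_gripper(
  ticks=[-0.02,0,0,0,0.6,-0.045,0,0,0,0.6,-0.045,0,0,0,0.6,-0.045,0,0.035,0,0.6,-0.045,0,0.035,0,0.6,-0.045,0,0.035,0,0.6],
)

```text
time: 6.15
position: [0.5569, 0.2309, 0.0325]
tool_rot: [-1.421, -2.8, 0.003]
ft_force: [-0.0, -0.1, -0.2]
grip_width: 0.599
grip_force: 0.0
```

```bash
python3 tip.py; python3 - <<'E'
from h import *
p=np.array(ctrl.get_state()["position"])*[1,1,0];y=np.array([.8066,.5911,0])
for z in(.03,.06,.07,.08): print(z,proj("side",[p+y*s*.034+[0,0,z] for s in(-1,1)]).ravel())
E
```

```text
216 164 | 218 174 | 220 174 | 222 173 | 224 150 | 226 166 | 228 168 | 230 168 | 232 149 | 234 148 | 
TCP px [225.23941051 181.66113436]
left mean now/before 86.90833333333333 107.13125
mid mean now/before 118.64516129032258 115.82056451612904
0.03 [220.83182886 185.95652026 229.59689662 179.42338302]
0.06 [220.26043094 177.55928224 229.11692365 171.30132646]
0.07 [220.06787338 174.72946501 228.95524428 168.56540361]
0.08 [219.87425562 171.8840673  228.79270955 165.8150065 ]
```

Request:
shift_gripper(
  ticks=[0.012,0,0,0,0.6,0.02,0,0,0,0.6,0.024,0,0,0,0.6,0.028,0,0,0,0.6,0.032,0,0,0,0.6,0.036,0,0,0,0.6,0.04,0,0,0,0.6,0.04,0,0,0,0.6],
)

```text
time: 7.0
position: [0.5339, 0.2637, 0.0329]
tool_rot: [-1.421, -2.801, -0.0]
ft_force: [-0.1, -0.2, -0.0]
grip_width: 0.6
grip_force: 0.2
```

```bash
python3 tip.py
```

```text
205 164 | 207 172 | 209 173 | 211 172 | 213 149 | 215 164 | 217 167 | 219 167 | 221 152 | 223 147 | 
TCP px [214.834552   180.62536213]
left mean now/before 93.67916666666666 107.13125
mid mean now/before 118.89314516129032 115.82056451612904
```

Request:
shift_gripper(
  ticks=[0.004,0,0,0,0.6,0.008,0,0,0,0.6,0.012,0,0,0,0.6,0.016,0,0,0,0.6,0.02,0,0,0,0.6,0.024,0,0,0,0.6,0.028,0,0,0,0.6,0.028,0,0,0,0.6,0.028,0,0,0,0.6],
)

```text
time: 7.95
position: [0.5177, 0.2857, 0.0329]
tool_rot: [1.422, 2.801, -0.0]
ft_force: [0.5, -0.0, 0.7]
grip_width: 0.604
grip_force: 0.0
```

```bash
python3 tip.py
python3 - <<'E'
from h import *
import glob
a=sorted(glob.glob("pics/n*.png"))
for f in a[-3:]:
    g=cv2.imread(f,0); print(f)
    for r in range(160,200,4): print(r,g[r,180:226:2])
E
```

```text
198 200 | 200 198 | 202 171 | 204 171 | 206 153 | 208 156 | 210 166 | 212 166 | 214 147 | 216 146 | 
TCP px [207.7370656  179.76454204]
left mean now/before 130.76666666666668 107.13125
mid mean now/before 118.94556451612904 115.82056451612904
pics/n6.20.png
160 [ 90 108  96  96 125 149 149 116  97  99 100  95 112 145 189 183 187 181
  54  54  56  64  97]
164 [ 64  70  63  55  79  92  69  68  61  64  65  64  64 131 149 110 104 109
  56  51  53  55  86]
168 [166  90  63  54  58  68  63  65  60  59  60 119 101 100  95  82  76  85
  73  56  58  51 189]
172 [180 180 180 184 189 179 179 187 189 106  85  87  81  79  74  78  81  79
  85  51  55  51 186]
176 [183 181 180 182 180 182 183 181 184 134  87  98  80  77  76  74  79  77
  90  80  74 162 189]
180 [182 182 181 184 183 183 186 185 186 118  89  94  85  79  90  77  79  87
  99  83  85  87  95]
184 [182 183 182 181 117  97 100 104 101 103  93  93  83  84  80  76 103 109
  84  76  80  94 103]
188 [ 99 1
[... 1596 characters left out ...]
80 178]
172 [179 177 181 180 186 179 181 190 188 186 106  78  68 151 181 181 179 183
 183 185 183 179 180]
176 [183 183 183 186 163 100 103  96  92  91  99 101  98  82  86 103  93 186
 189 184 182 183 181]
180 [ 99 100 104 102  99  98  96  93  97  96  89  94 103 100  77  78  85 100
 112  95 101 130 184]
184 [ 86 105  85  86  95  99 108  86  86  98  91  76  89 126 100  90  88 107
 113 185 183 184 183]
188 [ 87  94  81  88  93  90  82  83  80  79  85  81  90  89 119 179 188 183
 180 185 182 183 184]
192 [177  98 102  94  89  89  88  86  85  85  82 100 107 171 183 179 185 185
 185 185 186 187 187]
196 [180 179 170 175 174  65  75  74  73  75  74  64 182 176 179 181 178 181
 181 185 186 184 186]
```

Request:
shift_gripper(
  ticks=[-0.01,0,-0.04,0,0.6,-0.02,0,-0.08,0,0.6,-0.02,0,-0.12,0,0.6,-0.02,0,-0.12,0,0.6,-0.02,0,-0.12,0,0.6],
)

```text
time: 8.5
position: [0.5303, 0.2696, 0.154]
tool_rot: [1.423, 2.8, 0.003]
ft_force: [0.0, -0.2, -1.0]
grip_width: 0.597
grip_force: 0.0
```

```bash
python3 st.py
```

```text
8.5 [0.5303 0.2696 0.154 ] x [-0.5896  0.8077  0.0001] y [0.8077 0.5896 0.0024] F [ 0.0282 -0.2313 -0.9775] 0.596510852204337
left gap -0.01701448039465813 lateral 0.0011176112181632918 tooly.n 0.0007794797696086691 shift to gap30 in tool axes [-0.047  -0.0013  0.0869] turn -0.0007797360083114935
mid gap -0.1729970210506157 lateral 0.23198002371839185 tooly.n 0.5119949118799325 shift to gap30 in tool axes [-0.2931 -0.0955  0.0867] turn -0.5374882809676258
```

Request:
shift_gripper(
  ticks=[-0.04,-0.014,0,-0.1,0.6,-0.09,-0.03,0,-0.2,0.6,-0.13,-0.044,0,-0.3,0.6,-0.18,-0.06,0,-0.4,0.6,-0.22,-0.074,0,-0.5,0.6,-0.26,-0.086,0,-0.537,0.6,-0.293,-0.0955,0,-0.537,0.6,-0.293,-0.0955,0,-0.537,0.6,-0.293,-0.0955,0,-0.537,0.6,-0.293,-0.0955,0,-0.537,0.6],
)

```text
time: 9.5
position: [0.6244, -0.0216, 0.1515]
tool_rot: [-0.625, -3.076, -0.001]
ft_force: [0.2, 0.5, 0.4]
grip_width: 0.597
grip_force: 0.0
```

```bash
python3 st.py; python3 tip.py
```

```text
9.5 [ 0.6244 -0.0216  0.1515] x [-0.9207  0.3903  0.0025] y [ 0.3903  0.9207 -0.0001] F [0.1918 0.5032 0.3628] 0.596944384511075
left gap 0.27349116191530937 lateral -0.09475812961412935 tooly.n -0.5127052622440004 shift to gap30 in tool axes [0.1603 0.2063 0.0848] turn 0.5385272371340915
mid gap 0.027711976379631388 lateral 0.0009637004871860832 tooly.n -0.0018187493562707273 shift to gap30 in tool axes [-0.0025 -0.001   0.0845] turn 0.0018186921747769258
273 130 | 275 131 | 277 147 | 279 148 | 281 148 | 283 153 | 285 153 | 287 153 | 289 134 | 291 133 | 
TCP px [282.68347531 163.56133016]
left mean now/before 156.95208333333332 107.13125
mid mean now/before 104.09879032258064 115.82056451612904
```

Request:
shift_gripper(
  ticks=[0,0,0.04,0,0.6,0,0,0.08,0,0.6,0,0,0.119,0,0.6,0,0,0.119,0,0.6,0,0,0.119,0,0.6],
)

```text
time: 10.05
position: [0.625, -0.0221, 0.0341]
tool_rot: [-0.626, -3.078, 0.0]
ft_force: [0.2, -0.6, 0.8]
grip_width: 0.598
grip_force: 0.0
```

```bash
python3 tip.py;  python3 - <<'E'
from h import *
p=np.array(ctrl.get_state()["position"]);print(p);p[2]=0;y=np.array([.39,.92,0])
for z in(.03,.06,.07,.08): print(z,proj("side",[p+y*s*.034+[0,0,z] for s in(-1,1)]).ravel())
E
```

```text
274 170 | 276 172 | 278 182 | 280 185 | 282 191 | 284 191 | 286 192 | 288 191 | 290 175 | 292 175 | 
TCP px [283.70392264 199.69066075]
left mean now/before 158.31666666666666 107.13125
mid mean now/before 106.06451612903226 115.82056451612904
[ 0.62654124 -0.0225269   0.03567249]
0.03 [286.00607865 205.65698927 281.52647577 197.31604955]
0.06 [285.96561253 196.42242738 281.44842783 188.42342402]
0.07 [285.95195767 193.30632355 281.42210584 185.42434984]
0.08 [285.93821845 190.17096865 281.39562859 182.40758576]
```

Tips are truly at about 73 mm; push as before.

Request:
shift_gripper(
  ticks=[0.012,0,0,0,0.6,0.02,0,0,0,0.6,0.024,0,0,0,0.6,0.028,0,0,0,0.6,0.032,0,0,0,0.6,0.036,0,0,0,0.6,0.04,0,0,0,0.6,0.044,0,0,0,0.6,0.048,0,0,0,0.6,0.052,0,0,0,0.6,0.056,0,0,0,0.6,0.06,0,0,0,0.6,0.064,0,0,0,0.6,0.068,0,0,0,0.6,0.068,0,0,0,0.6,0.068,0,0,0,0.6],
)

```text
time: 11.7
position: [0.5628, 0.0034, 0.034]
tool_rot: [0.628, 3.078, 0.0]
ft_force: [-0.2, -0.3, -0.2]
grip_width: 0.6
grip_force: 0.0
```

```bash
python3 tip.py
```

```text
252 174 | 254 178 | 256 178 | 258 186 | 260 190 | 262 193 | 264 193 | 266 179 | 268 177 | 270 176 | 
TCP px [261.71740962 202.2171168 ]
left mean now/before 157.67708333333334 107.13125
mid mean now/before 151.48790322580646 115.82056451612904
```

Request:
shift_gripper(
  ticks=[-0.02,0,-0.04,0,0.6,-0.04,0,-0.08,0,0.6,-0.05,0,-0.12,0,0.6,-0.08,0,-0.16,0,0.6,-0.1,0,-0.2,0,0.6,-0.1,0,-0.24,0,0.6,-0.1,0,-0.24,0,0.6,-0.1,0,-0.24,0,0.6],
)

```text
time: 12.55
position: [0.6554, -0.0363, 0.2746]
tool_rot: [0.629, 3.076, 0.001]
ft_force: [-0.2, -0.1, -1.2]
grip_width: 0.6
grip_force: 0.0
```

```bash
python3 tip.py; python3 - <<'E'
from h import *
g=cams.get_image("side")[:,:,::-1];g=cv2.cvtColor(g,6)
o=cv2.imread("pics/side0.png",0)
for r in range(170,232,4): print(r,g[r,230:290:3])
d=(cv2.absdiff(g,o)>40).astype(np.uint8)
for nm,c in(("leftflat",([.525,.275],[.59,-.807])),("midflat",([.576,-.002],[.92,-.392]))):
    c,n=map(np.array,c);w=np.array([-n[1],n[0]])
    B=[[*(c-n*b+w*a),.03] for a,b in((-.055,.015),(.055,.015),(.055,.1),(-.055,.1))]
    for k in("side","top"): print(nm,k,"expected top-face corners",proj(k,B).round().tolist())
N,L,S,C=cv2.connectedComponentsWithStats(d)
print("changed blobs",[s.tolist() for s in S[1:] if s[4]>12])
E
```

```text
284 None | 286 None | 288 None | 290 None | 292 None | 294 None | 296 None | 298 None | 300 None | 302 None | 
TCP px [293.86477707 122.50917395]
left mean now/before 155.15 107.13125
mid mean now/before 131.85887096774192 115.82056451612904
170 [179 177 181 183 176 178 181 182 180 176 135 113 114 116 116 112 103  92
 189 151]
174 [179 183 179 179 180 185 177 180 179 184 175 101 105 111 113 113 118  98
 187 132]
178 [178 183 182 185 177 183 178 179 179  99 103  86  93 102 104  99 144 179
 180 179]
182 [187 187 179 186 180 182 186 187 182 178 112 152 100 103 106 111  82  83
  84 121]
186 [184 184 183 182 186 183 183 188 185 185 187 183 183 185 184 185  80  85
  88 102]
190 [185 183 185 186 185 184 186 188 186 189 185 189 186 185 186 190  90  83
  84 101]
194 [188 192 129 126 101 104 108 107 106 103 105 109 104 106 114 115 187 185
 188 180]
198 [106 106 102 104 107 123 138 154 181 173 102 109 106 104 104 106 118 185
 180 180]
202 [107 187 185 182 
[... 926 characters left out ...]
64.0, 211.0], [259.0, 197.0], [232.0, 199.0], [235.0, 213.0]]
midflat top expected top-face corners [[270.0, 233.0], [235.0, 220.0], [224.0, 247.0], [259.0, 260.0]]
changed blobs [[78, 0, 12, 53, 213], [281, 0, 11, 26, 87], [280, 27, 28, 9, 166], [275, 41, 42, 59, 1148], [60, 52, 27, 45, 361], [0, 54, 25, 18, 191], [60, 73, 7, 7, 16], [294, 94, 7, 11, 27], [75, 96, 5, 6, 14], [74, 102, 6, 16, 34], [75, 119, 4, 12, 17], [53, 138, 11, 8, 56], [53, 147, 11, 4, 29], [53, 153, 12, 9, 65], [41, 155, 11, 9, 42], [188, 164, 35, 31, 437], [203, 181, 66, 42, 916], [177, 182, 23, 12, 179], [266, 185, 4, 4, 14], [264, 191, 23, 29, 239], [46, 199, 14, 3, 22], [182, 204, 9, 8, 37], [89, 230, 22, 14, 132]]
```

```bash
python3 - <<'E'
from h import *
g=cams.get_image("top")[:,:,::-1];cv2.imwrite("pics/topE.png",g);g=cv2.cvtColor(g,6);o=cv2.imread("pics/top0.png",0)
for i in(o,g):
    m=(i[272:292,195:225]<60).astype(np.uint8);M=cv2.moments(m,True);print(M["m00"],M["m10"]/M["m00"]+195,M["m01"]/M["m00"]+272)
s=cv2.imread("pics/side0.png",0);e=cv2.cvtColor(cams.get_image("side"),7)
for i in(s,e):
    m=(i[194:216,186:208]<75).astype(np.uint8);M=cv2.moments(m,True);print(M["m00"],M["m10"]/M["m00"],M["m01"]/M["m00"])
for c,r in((r,0) for r in range(228,282,5)): print(c,g[c,120:180:3],g[c,220:275:4])
E
```

```text
147.0 210.17006802721087 281.6190476190476
5.0 195.4 282.6
239.0 10.087866108786612 9.682008368200837
260.0 10.138461538461538 9.753846153846155
228 [196 197 197 195 196 191 194 197 198 199 194 192 192 196 191 200 197 198
 191 193] [ 94  99 106 103  96  90  85  80  69  88 194 193 195 188]
233 [196 197 197 198 198 190 188 196 190 125 194 192 190 197 193 195 196 193
 196 198] [ 96 102 106 101  95  90  85  78  69 169 190 194 188 193]
238 [191 194 193 195 199 195 187 191 185 196 118 195 193 196 191 197 198 192
 194 195] [ 96 105 105 101  95  91  87  78  66 144 177 177 138 191]
243 [193 197 198 193 151 188 195 179 188 197 198 125 188 195 197 198 197 200
 194 196] [ 97 105 105 102  93  89  85  76  62 187 195 191 190 194]
248 [196 195 197 197 191 163 155 199 201 201 189 194 151 170 192 196 196 196
 198 197] [ 97 105 104 100  94  90  84  75  62 178 170 138 192 192]
253 [192 196 198 198 159 192 203 201 201 198 197 189 196 168 157 196 197 196
 193 197] [ 98 107 104  99  93  86  82  72  61 193 192 187 191 185]
258 [194 196 190 173 199 198 201 199 200 197 196 195 170 178 187 118 181 189
 191 190] [ 99 106 102  97  93  86  82  69  63 185 137 183 186 191]
263 [196 195 197 195 187 200 201 199 199 194 193 193 187 193 102 165 193 197
 188 187] [102 107 103  97  92  85  80  71  91 190 186 184 188 190]
268 [195 198 196 194 196 176 198 196 196 172 182 178 105 179 195 192 196 195
 195 190] [102 108 101  97  90  85  79  67 149 186 183 184 182 195]
273 [195 195 197 195 193 198 197 200 198 168 107 197 196 199 191 197 191 191
 194 193] [104 104 101  94  88  85  74  65 171 187 189 189 190 193]
278 [196 194 198 193 198 196 196 180 158 194 194 193 192 192 190 184 185 188
 189 196] [105 105 101  92  87  83  76  62 192 192 193 192 182 185]
```

```bash
python3 -c "
from bench import ctrl, cams
print(ctrl.close_job())"
```

```text
the job is handed in; nothing more can be done
None
```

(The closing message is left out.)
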